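# Set the cutting-length gauge one hole longer and bring the stock up to its stop

### The arm

A 6-joint arm with a two-finger parallel gripper is mounted at the origin on the work surface; the furniture and walls round the work are solid. World frame = base frame: x ahead of the robot, y to its left, z up, the work surface at z = 0. Lengths are in m, angles in rad, forces in N, time in s.
With the tool pointing down it reaches from about 0.25 to 0.725 m from the base axis. Payload 4 kg.
Tool frame: the origin (TCP) lies at the very end of the fingers, on their centre line; the grasp point (between the pads) lies 19 mm behind it; z points along the fingers, y is the line along which they close (so a half turn about z gives the same grasp; the last joint's range is limited). The gripper opens to 85 mm and grips with 20 to 120 N. Pads are 22 mm wide; open, the fingers measure 114 mm over their backs; the gripper's body (76 mm by 85 mm) begins 54 mm behind the grasp point. The pads swing forward as they close: fully open they stand 13 mm farther back than shut.
Start: joints at [-1.294, 0.241, 0.005, 1.335, 0, 1.571], TCP at [0.137, -0.481, 0.231] pointing down, gripper open.
Joint ranges: [-2.72, 2.72], [-1.05, 1.87], [-1.09, 1.28], [-1.99, 2.15], [-1.42, 1.44], [-3.14, 3.14]. Speed limits (rad/s): [2.79, 2.79, 3.14, 3.14, 3.14, 3.14].

### API

Orientations are given as a 3x3 rotation matrix whose columns are the frame's x, y, z axes.
In Python, from bench import telemetry, viewer, env, spotter gives the robot as it stands.
- The arm moves only by the tool send_rows, never from a script. Its argument "moves" is a list of rows, each a list of 5 numbers: the closure, from 0 (fully open) to 1 (shut), then the shift along the world's x, y, z in mm, then the turn about the world's z in degrees. A call has exactly 5 rows; each row is the pose to reach, as a shift and turn from the pose commanded when the call began; what a row does not reach only later rows make up. A row lasts 1/12 s, in which the tool goes at most 41.7 mm and 7.16 degrees, less where a joint would pass 70% of its speed; a pose out of reach is approached as far as the arm can. A call with a gripper value outside its range is refused whole. The fingers move at their own pace and stop on an object; "grip_force" is the grip in N (left out, the last holds). Time passes only in rows, so rows that repeat a pose let the fingers close, or fill a call up. It gives the time, the measured TCP pose, the force, the opening and the grip force at its end, in the units of the state.
- telemetry.get_state(): the state, without advancing time (a new reading comes with each control period).
- viewer.snapshot(name): name is "scene" or "side" or "wrist"; returns (picture, depth): 480x640x3 uint8, blue, green, red; 480x640 float32, m along the optical axis (not along the pixel's ray), 0 where there is no reading.
- viewer.camera_model(name): a dict with "fx", "fy", "cx", "cy" (pixels), "rvec" (rotation vector, rad) and "tvec" (3), from world to camera coordinates, as OpenCV has them. Camera axes: x right, y down, z forward; pixel columns grow to the right and rows downward; lengths in m; the calibration is good to about 2 mm. A picture is of the moment at which its call begins: read the wrist's pose just before it. camera_model takes no time and is no camera call; for the wrist camera it gives the pose at the moment of the call.
- env.hand_in(): hands the job in; it is judged then, once.
Trained networks look in the newest picture that a camera, given by its name, has taken for a name from the list of things; names that differ only in an ending like _2 or _b are one class to them, and where a whole thing is asked for, a point or a joint stands for the part that bears it (a point fixed in the world has none). Each returns a list of dicts, best first, with "conf" (0 to 1); they miss things now and then, are a little off and sometimes report something else, mostly with a low value. They report only what shows in the picture. A call takes as long as a camera call.
- spotter.spot_in(camera, label): "point" ([x, y, z] in m, in world coordinates, good to about 4 mm: the middle of the surface that is visible of it).
- spotter.trace(camera, label): "pixels" (480x640 bool, what is visible of it).
- spotter.place_of(camera, label): "point" ([x, y, z] in m, in world coordinates, good to about 4 mm: a listed point, or the origin of a listed thing).
The state is a dict: "time_s": time; "qpos": joint angles; "qvel": joint speeds; "tau": joint torques, N m; "tcp_pos": TCP position; "ee_rot": TCP orientation; "force": force on the tool from outside, world axes, zero at the start; "moment": the same for the moment, N m; "finger_gap": finger opening in m; "gripper_force": force on a finger pad.
Only numpy, scipy, OpenCV 4.12 (cv2) and the standard library are available. Lean on these libraries where they do the work, as an engineer would, in place of code of your own. Each camera call takes 0.05 s, during which the arm holds its last target. There are 200 camera calls.

### The job

On the length gauge, squeeze the two opposed snap buttons flush and draw the outer tube out to its next hole until both buttons spring out again. Then flip the stop over from its parked position into the stock lane, and after that slide the piece of square stock along the lane until its end rests squarely against the stop. Leave the tin and the red pliers where they are.

Things in the scene. Friction and masses are not known exactly. Their poses are not given: they have to be found in the camera images.
- button_mid (a point): Midway between the gauge's two opposed snap buttons, on the axis of its level telescoping tube, 62 mm above the bench; fixed. Gauge frame: -y is the way the outer tube is drawn out, -x points across to the stock lane, z up. The buttons are steel domes 14 mm across that poke out of the two upright sides of the outer tube, along -x and +x: 42 mm over both tips, 6 mm proud each, 3 N each to press flush.
- hole_next (a point): Point on the tube axis between the next pair of holes of the outer tube (aluminium, 30 mm square, 144 mm long, from 22 mm to +y to 122 mm to -y of this point, plus a 7 mm end cap). Moves with the outer tube, 40 mm to +y of button_mid at the start; it meets button_mid when the buttons snap in there. Frame as the gauge's.
- outer_tube (a joint): Travel of the outer tube along the gauge's -y, m: about 0 at the start (buttons in the first holes), 0.040 with the buttons in the next holes. Locked, with about 1 mm of play, until both buttons are flush; fingers that squeeze the buttons flush bear on the tube's sides too and can draw it along (10 to 25 N), the buttons then staying covered by the wall until the next holes. End stop at 0.046.
- button_lane (a joint): How far the snap button on the lane side is pressed in, m: 0 fully out, 0.006 flush with the outer tube, about 0.0075 while covered by the tube's wall.
- button_rear (a joint): The same for the snap button on the side away from the lane.
- stop_flap (a joint): Angle of the flip stop, rad: 0 parked, leaning back (to +x) above the tube; 2.007 working, hanging in the lane. Its top swings from +x over to -x. An over-centre spring holds it at either end and throws it to the other once it is pushed past 0.75; 3 to 5 N at flap_corner move it.
- flap_hinge (a point): Hinge of the flip stop on top of the outer tube: parallel to the tube (y), 32 mm above its axis, 70 mm to -y of the first holes; moves with the tube. Frame as the gauge's.
- flap_corner (a point): On the outer edge of the steel L-shaped flip stop (12 mm thick along the tube), where its 85 mm arm meets its blade (34 mm wide, 84 mm long). Parked, it is 168 mm above the bench, 41 mm to +x of the tube axis; the stop's rearmost edge is 184 mm up, 49 mm to +x, and the blade rises towards -x to 222 mm. Nothing is behind: pushing at this edge towards -x flips the stop.
- stop_face (a point): Point on the blade's face that the stock butts against; at work the face looks along the gauge's +y and the point lies on the middle line of the lane, 30 mm above the bench (the blade's foot is 16 mm above the bench). Its y axis is always the gauge's y.
- lane_mid (a point): On the middle line of the stock lane, 28 mm above the bench, beside the buttons, 85 mm to -x of the tube axis. Frame as the gauge's: the lane runs along y from 115 mm to +y to 95 mm to -y of this point, 40 mm wide between two strips 8 mm high and 8 mm wide, on a board whose top is 12 mm above the bench; open at both ends.
- stock_mid (a point): Centre of the stock: aluminium square hollow section 32 x 32 x 120 mm, long axis its own y, about 0.25 kg; it lies loose in the lane, centre 28 mm above the bench, 40 to 90 mm short of where it will meet the stop. Its end faces are 60 mm from this point. It can be gripped across from above, over the strips, or pushed at its near end.
- stock: The same piece of stock; origin at the centre of its underside.
- paste_tin: Bystander: round tin with green lid, 79 mm across and 42 mm high, origin at the centre of its underside. Beyond it stand a tote (115 mm high) and, 45 to 50 cm ahead of the robot and 5 to 11 cm to its left, the steel shelf post: a fixed angle-section upright taller than the arm's reach of work; pull in towards the base before swinging past it.
- pliers_red: Bystander: red-handled pliers lying on the bench, 59 x 144 x 12 mm, origin at the centre of the underside.

How it is judged:
By the outcome, as a careful person would: the job done as asked, in the order asked, and still so for the second after the job is handed in, with the robot touching nothing.
It also fails if it takes over 54 s, if anything falls off the work surface, if the arm or the gripper's body presses on something with over 40 N, if the wrist force passes 120 N, or if a joint passes its speed limit or range.

## Working session

There is one attempt and no reset: what is moved stays moved. The work goes in short steps, Python scripts to look and compute and a tool call to move; the robot and the scene stay as the last step left them, time stands still between calls to the robot, and variables do not carry over. Pictures are saved under pics/ and viewed, at most 10 in all, crops included, and the job is handed in when it is done.

Besides the shell and the picture viewer there is one more tool, called after "Request:" as a command line: name --pt "numbers of a row" for each row, then --argument value for the rest. send_rows: Moves the arm, as the interface text tells. Its arguments: {"type":"object","properties":{"moves":{"type":"array","items":{"type":"array","items":{"type":"number"}}},"grip_force":{"type":"number"}},"required":["moves"]}

```bash
mkdir -p pics; cat > h.py <<'E'
import numpy as np, cv2
from bench import telemetry, viewer, env, spotter
np.set_printoptions(precision=4,suppress=True)
def look(cam,labels):
    for l in labels:
        r=spotter.place_of(cam,l)
        print(cam,l,[(np.round(d['point'],4).tolist(),round(d['conf'],2)) for d in r[:2]])
E
python3 - <<'E'
from h import *
s=telemetry.get_state(); print(s['time_s'],s['tcp_pos'],s['ee_rot'],s['finger_gap'])
ims=[]
for c in ['scene','side']:
    p,d=viewer.snapshot(c); ims.append(p)
    look(c,['button_mid','hole_next','flap_hinge','flap_corner','lane_mid','stock_mid','stop_face','paste_tin','pliers_red'])
cv2.imwrite('pics/a.png',ims[0]);cv2.imwrite('pics/b.png',ims[1])
print(telemetry.get_state()['time_s'])
E
```

```text
0.0 [ 0.1365 -0.4804  0.2304] [[ 0.9619  0.2732 -0.0006]
 [ 0.2732 -0.9619  0.002 ]
 [-0.     -0.0021 -1.    ]] 0.08518710557825206
scene button_mid [([0.4103, -0.2494, 0.0601], 0.81)]
scene hole_next [([0.3769, -0.2347, 0.065], 0.86)]
scene flap_hinge [([0.4787, -0.2648, 0.0915], 0.6)]
scene flap_corner [([0.4904, -0.2253, 0.1644], 0.61)]
scene lane_mid []
scene stock_mid [([0.4099, -0.2454, 0.0614], 0.56)]
scene stop_face [([0.4664, -0.285, 0.2004], 0.62)]
scene paste_tin []
scene pliers_red [([0.4155, 0.4379, 0.0063], 0.97)]
side button_mid [([0.4081, -0.2505, 0.0605], 0.82)]
side hole_next [([0.3721, -0.2375, 0.0626], 0.89)]
side flap_hinge [([0.4776, -0.2641, 0.1006], 0.55)]
side flap_corner [([0.4923, -0.2251, 0.1681], 0.87)]
side lane_mid [([0.3887, -0.3298, 0.029], 0.71), ([0.3729, -0.2356, 0.0605], 0.57)]
side stock_mid [([0.3791, -0.3275, 0.0271], 0.71)]
side stop_face [([0.4685, -0.2868, 0.1977], 0.67)]
side paste_tin [([0.406, -0.068, -0.0011], 0.94)]
side pliers_red [([0.4209, 0.4447, 0.0036], 0.67)]
1.0
```

View pics/a.png

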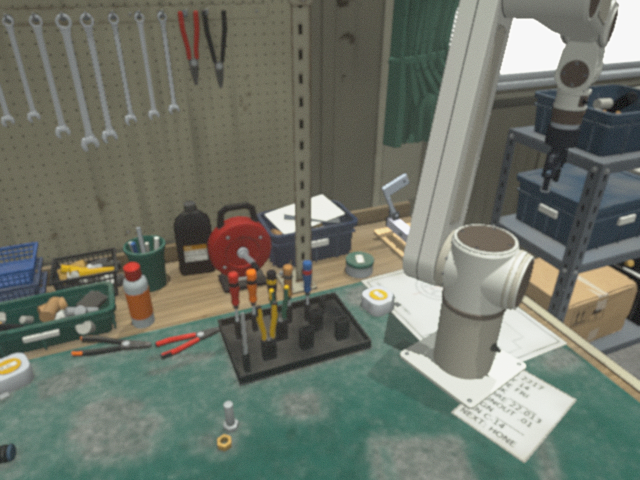

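View pics/b.png

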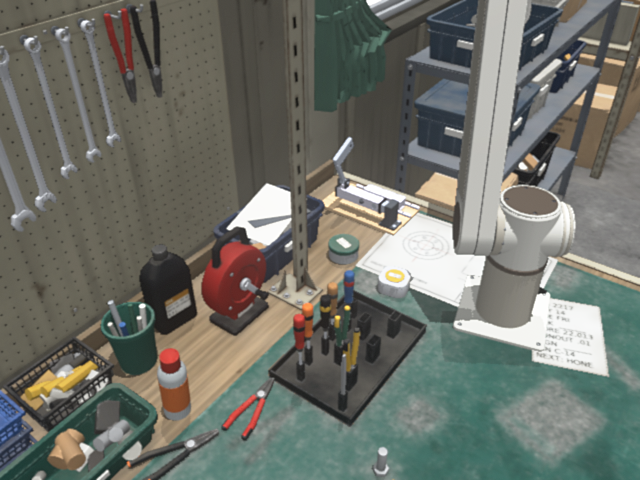

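The side view shows the gauge at (370,200), parked flap at (343,155) and tin at (343,248). The networks' points give the gauge axis at about -14.5° and agree with the listed geometry. I'll approach and look with the wrist camera.

Request:
send_rows --pt "0 40 38 4 -7" --pt "0 70 66 8 -14" --pt "0 100 94 10 -21" --pt "0 128 120 15 -28" --pt "0 140 132 20 -30"

```text
time_s: 1.42
tcp_pos: [0.2739, -0.3509, 0.2502]
ee_rot: [[0.968, -0.251, -0.001], [-0.251, -0.968, 0.0], [-0.001, -0.0, -1.0]]
force: [0.4, 0.1, -0.5]
finger_gap: 0.0853
gripper_force: 0.0
```

Request:
send_rows --pt "0 27 26 0 0" --pt "0 54 52 0 0" --pt "0 75 75 0 0" --pt "0 75 75 0 0" --pt "0 75 75 0 0"

```text
time_s: 1.83
tcp_pos: [0.3495, -0.2759, 0.2506]
ee_rot: [[0.971, -0.24, -0.0], [-0.24, -0.971, -0.0], [-0.0, 0.0, -1.0]]
force: [-1.1, 0.6, -0.3]
finger_gap: 0.0857
gripper_force: 0.0
```

```bash
python3 - <<'E'
from h import *
s=telemetry.get_state(); print(s['time_s'],s['tcp_pos'],s['ee_rot'])
m=viewer.camera_model('wrist'); R=cv2.Rodrigues(np.array(m['rvec'],float))[0]
c=-R.T@np.array(m['tvec']).ravel(); print('cam in tool',np.array(s['ee_rot']).T@(c-s['tcp_pos']),'fwd',R[2])
p,d=viewer.snapshot('wrist'); cv2.imwrite('pics/c.png',p)
look('wrist',['button_mid','hole_next','flap_hinge','flap_corner','lane_mid','stock_mid','stop_face'])
E
```

```text
1.8333 [ 0.3495 -0.2759  0.2506] [[ 0.9707 -0.2403 -0.0001]
 [-0.2403 -0.9707 -0.0004]
 [-0.      0.0004 -1.    ]]
cam in tool [ 0.0792  0.0011 -0.1435] fwd [-0.2991  0.0738 -0.9514]
wrist button_mid [([0.4087, -0.2444, 0.0622], 0.59)]
wrist hole_next [([0.3744, -0.2397, 0.0597], 0.8)]
wrist flap_hinge [([0.4775, -0.2702, 0.0945], 0.74)]
wrist flap_corner []
wrist lane_mid []
wrist stock_mid [([0.3718, -0.325, 0.0286], 0.57)]
wrist stop_face [([0.471, -0.2827, 0.1981], 0.93)]
```

View pics/c.png

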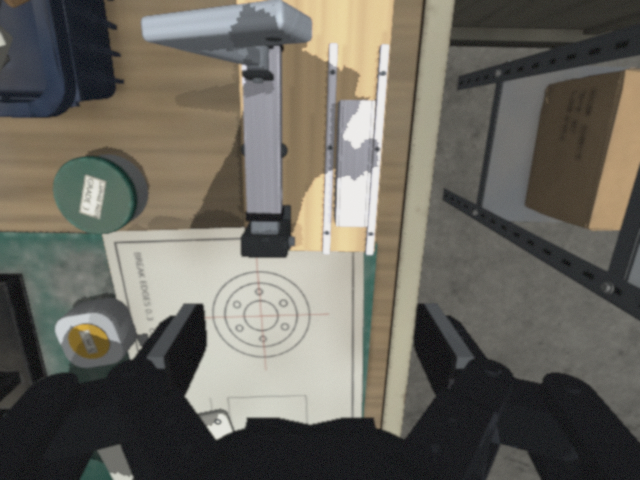

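The wrist view shows the buttons at about (242,150) and (286,150), lane strips at x≈330 and 378, and stock from (358,100) to (352,226). The flap is at the top, (145–310, 5–60). The camera sits on tool +x, where the flap is, so I need the half turn. First I'll refine with these pixels.

```bash
python3 - <<'E'
from h import *
m=viewer.camera_model('wrist'); R=cv2.Rodrigues(np.array(m['rvec'],float))[0]; t=np.array(m['tvec']).ravel(); c=-R.T@t
def w(u,v,z):
    r=R.T@np.array([(u-m['cx'])/m['fx'],(v-m['cy'])/m['fy'],1]); return c+r*(z-c[2])/r[2]
for n,a,b,z in [('strips',(334,45),(327,250),.02),('stripsR',(384,45),(371,250),.02),('tubeL',(244,80),(248,205),.077),('tubeR',(282,80),(283,205),.077),('stockL',(342,100),(336,225),.044),('stockR',(374,100),(368,226),.044),('btn',(242,150),(286,150),.062)]:
    A,B=w(*a,z),w(*b,z); D=A-B; print(n,A,B,np.degrees(np.arctan2(D[1],D[0])))
print(telemetry.get_state()['qpos'])
E
```

```text
strips [ 0.4825 -0.3362  0.02  ] [ 0.2863 -0.2827  0.02  ] -15.252215159302805
stripsR [ 0.471  -0.3814  0.02  ] [ 0.2743 -0.3299  0.02  ] -14.671189551355129
tubeL [ 0.4668 -0.2539  0.077 ] [ 0.3668 -0.2262  0.077 ] -15.493375231716467
tubeR [ 0.4592 -0.2838  0.077 ] [ 0.359  -0.2567  0.077 ] -15.122810688509364
stockL [ 0.4332 -0.3307  0.044 ] [ 0.3191 -0.2988  0.044 ] -15.615285288684477
stockR [ 0.426  -0.3589  0.044 ] [ 0.3101 -0.3299  0.044 ] -14.024292652889438
btn [ 0.4138 -0.2326  0.062 ] [ 0.404  -0.2709  0.062 ] 75.74704852645034
[-0.6737  0.1238 -0.0889  1.3582 -0.      2.7168]
```

Request:
send_rows --pt "0 8 5 0 7" --pt "0 16 10 0 14" --pt "0 24 16 0 21" --pt "0 32 22 0 28" --pt "0 50 26 0 35"

```text
time_s: 2.65
tcp_pos: [0.3974, -0.251, 0.2507]
ee_rot: [[0.933, 0.36, -0.001], [0.36, -0.933, 0.0], [-0.001, -0.001, -1.0]]
force: [-0.8, -0.4, -0.6]
finger_gap: 0.0851
gripper_force: 0.0
```

Request:
send_rows --pt "0 0 0 0 7" --pt "0 0 0 0 14" --pt "0 0 0 0 21" --pt "0 0 0 0 28" --pt "0 0 0 0 35"

```text
time_s: 3.07
tcp_pos: [0.3982, -0.2514, 0.2505]
ee_rot: [[0.557, 0.83, -0.0], [0.83, -0.557, 0.0], [-0.0, -0.0, -1.0]]
force: [-0.6, -0.4, 0.2]
finger_gap: 0.0856
gripper_force: 0.0
```

Request:
send_rows --pt "0 0 0 0 7" --pt "0 0 0 0 14" --pt "0 0 0 0 21" --pt "0 0 0 0 28" --pt "0 0 0 0 35"

```text
time_s: 3.48
tcp_pos: [0.3982, -0.2515, 0.2505]
ee_rot: [[-0.02, 1.0, -0.0], [1.0, 0.02, 0.0], [0.0, -0.0, -1.0]]
force: [0.1, 0.6, 0.8]
finger_gap: 0.0855
gripper_force: 0.0
```

Request:
send_rows --pt "0 0 0 0 7" --pt "0 0 0 0 14" --pt "0 0 0 0 21" --pt "0 0 0 0 28" --pt "0 0 0 0 35"

```text
time_s: 3.9
tcp_pos: [0.3982, -0.2515, 0.2505]
ee_rot: [[-0.59, 0.808, -0.0], [0.808, 0.59, 0.0], [0.0, -0.0, -1.0]]
force: [-1.0, 0.3, 0.3]
finger_gap: 0.0853
gripper_force: 0.0
```

Request:
send_rows --pt "0 0 0 0 7" --pt "0 0 0 0 14" --pt "0 0 0 0 21" --pt "0 0 0 0 28" --pt "0 0 0 0 35"

```text
time_s: 4.32
tcp_pos: [0.3982, -0.2515, 0.2505]
ee_rot: [[-0.946, 0.323, -0.0], [0.323, 0.946, 0.0], [0.0, -0.0, -1.0]]
force: [-0.1, -0.0, 0.6]
finger_gap: 0.0856
gripper_force: 0.0
```

Request:
send_rows --pt "0 0 0 -20 4" --pt "0 0 0 -40 4" --pt "0 0 0 -50 4" --pt "0 0 0 -50 4" --pt "0 0 0 -50 4"

```text
time_s: 4.73
tcp_pos: [0.398, -0.2512, 0.2003]
ee_rot: [[-0.965, 0.262, -0.001], [0.262, 0.965, 0.001], [0.001, 0.0, -1.0]]
force: [0.0, 0.3, -0.0]
finger_gap: 0.0854
gripper_force: 0.0
```

```bash
python3 - <<'E'
from h import *
s=telemetry.get_state(); print(s['time_s'],s['tcp_pos'],s['ee_rot'],s['qpos'])
p,d=viewer.snapshot('wrist'); cv2.imwrite('pics/d.png',p); np.save('d.npy',d)
look('wrist',['button_mid','hole_next','flap_hinge','flap_corner','lane_mid','stock_mid','stop_face'])
E
```

```text
4.7333 [ 0.398  -0.2512  0.2003] [[-0.965   0.2621 -0.0012]
 [ 0.2621  0.965   0.0007]
 [ 0.0013  0.0004 -1.    ]] [-0.5629  0.2004 -0.1288  1.243  -0.0001 -0.2977]
wrist button_mid [([0.4096, -0.2479, 0.0603], 0.85)]
wrist hole_next [([0.3709, -0.2393, 0.0573], 0.61)]
wrist flap_hinge [([0.4829, -0.2717, 0.0957], 0.7)]
wrist flap_corner [([0.4887, -0.224, 0.1662], 0.69)]
wrist lane_mid []
wrist stock_mid [([0.3731, -0.3266, 0.0285], 0.9)]
wrist stop_face []
```

View pics/d.png

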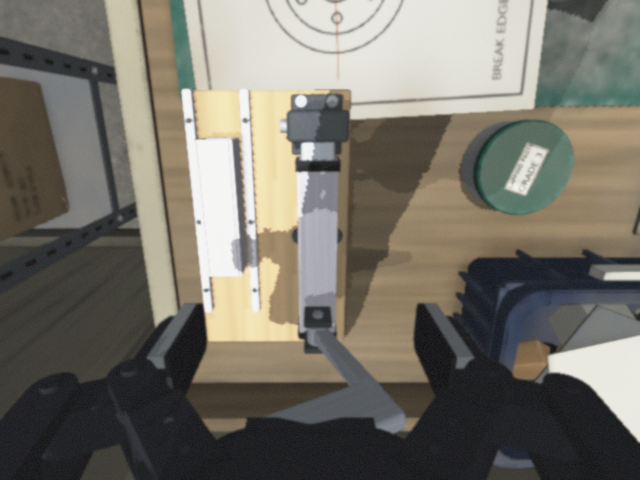

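Now the buttons show at (295,236) and (341,236), the tube edges at about cols 299 and 338, and the flap at the bottom right. The fingers clear everything.

```bash
python3 - <<'E'
from h import *
m=viewer.camera_model('wrist'); R=cv2.Rodrigues(np.array(m['rvec'],float))[0]; t=np.array(m['tvec']).ravel(); c=-R.T@t
def w(u,v,z):
    r=R.T@np.array([(u-m['cx'])/m['fx'],(v-m['cy'])/m['fy'],1]); return c+r*(z-c[2])/r[2]
def mid(n,a,b,z):
    A,B=w(*a,z),w(*b,z); print(n,(A+B)/2,np.linalg.norm(A-B),np.degrees(np.arctan2(*(A-B)[1::-1])))
g=cv2.imread('pics/d.png'); gg=cv2.cvtColor(g,6).astype(int)
for v in (190,215,236,265,290): print(v,gg[v,288:348:2])
mid('btn',(294,236),(342,236),.062)
mid('tube190',(298,190),(339,190),.077); mid('tube290',(299,290),(338,290),.077)
mid('stock far',(197,140),(236,138),.044); mid('near',(210,276),(240,276),.044)
mid('str100',(187,100),(245,100),.02); mid('str300',(208,300),(256,300),.02)
E
```

```text
190 [221 220 220 219 224 239 238 235 230 189 137 133 133 135 136 132 133 149
 150 132 132 128 130 134 128 119 113 115 115 112]
215 [219 218 217 221 228 237 237 210 172 178 179 178 177 176 181 176 176 173
 176 174 170 171 172 173 168 124 115 112 110 103]
236 [136 127  82  64  74 159 185 170 172 177 179 176 174 174 175 175 172 172
 174 173 169 173 172 172 148  76  57  79 107  94]
265 [134 132 132 130 135 169 181 170 170 176 177 175 173 171 172 173 173 173
 172 174 173 172 171 171 142 112 113 114 112  82]
290 [133 132 136 140 140 153 177 170 168 172 175 175 174 170 173 172 170 170
 172 171 169 168 164 164 129 110 109 116 107  78]
btn [ 0.4131 -0.2493  0.062 ] 0.03961425268265197 -105.13293340997764
tube190 [ 0.3733 -0.2387  0.077 ] 0.03075789900978489 -105.13446179270653
tube290 [ 0.4536 -0.2598  0.077 ] 0.03204710033205916 -105.1309681511218
stock far [ 0.3179 -0.3085  0.044 ] 0.03163663485219344 -102.30785178656426
near [ 0.4339 -0.3419  0.044 ] 0.02733036025934992 -105.13149683885584
str100 [ 0.2874 -0.3043  0.02  ] 0.04895130836179744 -105.1371238193735
str300 [ 0.4696 -0.3527  0.02  ] 0.048311029987638594 -105.13058179233452
```

Request:
send_rows --pt "0 13 1 -38 0" --pt "0 13 1 -76 0" --pt "0 13 1 -110 0" --pt "0 13 1 -135 0" --pt "0 13 1 -159 0"

```text
time_s: 5.55
tcp_pos: [0.411, -0.2495, 0.0399]
ee_rot: [[-0.965, 0.261, -0.001], [0.261, 0.965, 0.001], [0.001, 0.0, -1.0]]
force: [0.6, 0.9, 0.8]
finger_gap: 0.0855
gripper_force: 0.0
```

Request:
send_rows --grip_force 60 --pt "0.2 0 0 0 0" --pt "0.35 0 0 0 0" --pt "0.45 0 0 0 0" --pt "0.45 0 0 0 0" --pt "0.45 0 0 0 0"

```text
time_s: 5.97
tcp_pos: [0.413, -0.2509, 0.0434]
ee_rot: [[-0.965, 0.261, 0.003], [0.261, 0.965, -0.002], [-0.004, -0.001, -1.0]]
force: [-0.3, -0.7, 0.2]
finger_gap: 0.0471
gripper_force: 0.0
```

Request:
send_rows --grip_force 60 --pt "0.52 0 0 0 0" --pt "0.6 0 0 0 0" --pt "0.7 0 0 0 0" --pt "0.8 0 0 0 0" --pt "0.8 0 0 0 0"

```text
time_s: 6.38
tcp_pos: [0.413, -0.2494, 0.0431]
ee_rot: [[-0.966, 0.26, 0.004], [0.26, 0.966, 0.001], [-0.003, 0.002, -1.0]]
force: [1.2, 3.1, 7.7]
finger_gap: 0.0291
gripper_force: 59.3
```

```bash
python3 - <<'E'
from h import *
s=telemetry.get_state(); print(s['time_s'],s['tcp_pos'],s['finger_gap'],s['gripper_force'],s['force'],s['moment'])
p,d=viewer.snapshot('side'); cv2.imwrite('pics/e.png',cv2.resize(p[120:270,300:450],(600,600)))
E
```

```text
6.3833 [ 0.413  -0.2494  0.0431] 0.02914538364337628 59.28592750802636 [1.1575 3.1327 7.6582] [ 0.958  -0.1809  0.0563]
```

View pics/e.png

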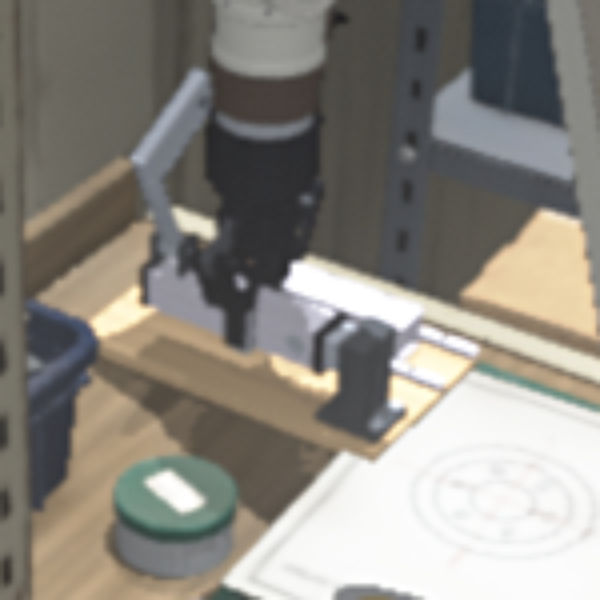

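The fingers have closed on the tube with a gap of about 29–30 mm, so both buttons are flush and the flap is clear. Now drawing it out.

Request:
send_rows --pt "0.8 4 -1 0 0" --pt "0.8 10 -2.6 0 0" --pt "0.8 17 -4.5 0 0" --pt "0.8 24 -6.4 0 0" --pt "0.8 30 -8 0 0"

```text
time_s: 6.85
tcp_pos: [0.4411, -0.2569, 0.0431]
ee_rot: [[-0.965, 0.261, -0.001], [0.261, 0.965, 0.002], [0.001, 0.002, -1.0]]
force: [-4.8, 5.0, 12.8]
finger_gap: 0.029
gripper_force: 58.9
```

Request:
send_rows --pt "0.8 4 -1 0 0" --pt "0.8 6.5 -1.7 0 0" --pt "0.8 8 -2.1 0 0" --pt "0.8 9 -2.4 0 0" --pt "0.8 10 -2.7 0 0"

```text
time_s: 7.27
tcp_pos: [0.4527, -0.26, 0.0431]
ee_rot: [[-0.966, 0.26, 0.003], [0.26, 0.966, 0.001], [-0.002, 0.002, -1.0]]
force: [0.3, 4.6, 8.1]
finger_gap: 0.0291
gripper_force: 59.2
```

Request:
send_rows --pt "0.8 1 -0.3 0 0" --pt "0.8 2 -0.5 0 0" --pt "0.8 2.5 -0.7 0 0" --pt "0.8 2.5 -0.7 0 0" --pt "0.8 2.5 -0.7 0 0"

```text
time_s: 7.68
tcp_pos: [0.4531, -0.2601, 0.0431]
ee_rot: [[-0.965, 0.261, -0.001], [0.261, 0.965, 0.002], [0.001, 0.002, -1.0]]
force: [-5.5, 4.9, 13.4]
finger_gap: 0.0291
gripper_force: 59.8
```

The tube is locked at about +40 mm. Release, lift and check.

Request:
send_rows --pt "0.8 -2.5 0.7 0 0" --pt "0.3 -2.5 0.7 0 0" --pt "0 -2.5 0.7 0 0" --pt "0 -2.5 0.7 0 0" --pt "0 -2.5 0.7 0 0"

```text
time_s: 8.1
tcp_pos: [0.4514, -0.2608, 0.0413]
ee_rot: [[-0.965, 0.261, -0.001], [0.261, 0.965, -0.0], [0.0, -0.0, -1.0]]
force: [-0.7, 0.4, 0.0]
finger_gap: 0.0762
gripper_force: 0.0
```

Request:
send_rows --pt "0 -5 1 40 0" --pt "0 -15 4 80 0" --pt "0 -25 7 120 0" --pt "0 -30 8 155 0" --pt "0 -30 8 155 0"

```text
time_s: 8.52
tcp_pos: [0.4243, -0.2549, 0.2041]
ee_rot: [[-0.965, 0.262, 0.011], [0.262, 0.965, -0.007], [-0.012, -0.004, -1.0]]
force: [1.0, 0.1, -0.4]
finger_gap: 0.0855
gripper_force: 0.0
```

```bash
python3 - <<'E'
from h import *
s=telemetry.get_state(); print(s['time_s'],s['tcp_pos'],s['finger_gap'],s['force'])
p,d=viewer.snapshot('wrist'); cv2.imwrite('pics/f.png',p)
look('wrist',['button_mid','hole_next','flap_hinge','flap_corner','stock_mid','stop_face'])
E
```

```text
8.5167 [ 0.4243 -0.2549  0.2041] 0.08546762624814568 [ 1.0461  0.1275 -0.4269]
wrist button_mid [([0.4093, -0.2473, 0.0643], 0.84)]
wrist hole_next [([0.4123, -0.2487, 0.061], 0.68)]
wrist flap_hinge [([0.5199, -0.282, 0.0944], 0.79), ([0.4154, -0.249, 0.0591], 0.61)]
wrist flap_corner [([0.5265, -0.2371, 0.1646], 0.91)]
wrist stock_mid [([0.3696, -0.3253, 0.0277], 0.67), ([0.4055, -0.0644, -0.0007], 0.4)]
wrist stop_face []
```

View pics/f.png

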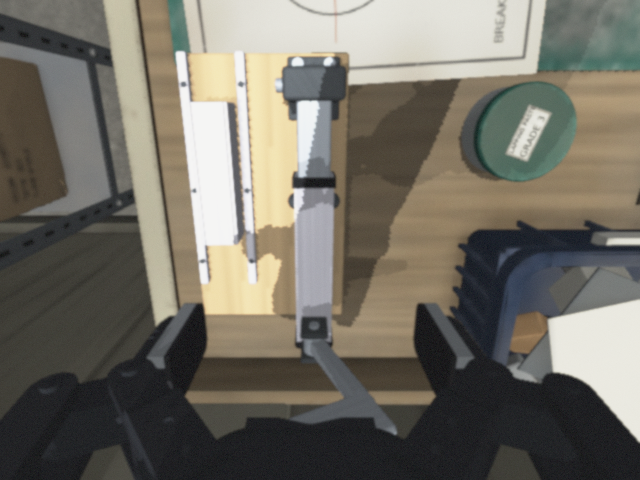

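Both buttons are out again just past the black collar, at (293,200) and (338,200), and hole_next coincides with button_mid. Next I go behind the flap with the fingers shut.

Request:
send_rows --pt "0.5 0 10 38 0" --pt "1 18 40 48 0" --pt "1 50 65 48 0" --pt "1 88 70 48 0" --pt "1 118 68 48 0"

```text
time_s: 9.28
tcp_pos: [0.5414, -0.1823, 0.2439]
ee_rot: [[-0.966, 0.258, -0.0], [0.258, 0.966, 0.001], [0.0, 0.001, -1.0]]
force: [0.8, -2.1, 0.1]
finger_gap: 0.0256
gripper_force: 0.0
```

Request:
send_rows --pt "1 0 0 0 0" --pt "1 0 0 -35 0" --pt "1 0 0 -70 0" --pt "1 0 0 -88 0" --pt "1 0 0 -88 0"

```text
time_s: 9.7
tcp_pos: [0.535, -0.1833, 0.1499]
ee_rot: [[-0.965, 0.261, -0.012], [0.261, 0.965, 0.004], [0.013, 0.001, -1.0]]
force: [-1.1, -0.1, -0.2]
finger_gap: 0.0002
gripper_force: 0.0
```

Request:
send_rows --pt "1 -4 -15 2 0" --pt "1 -8 -30 2 0" --pt "1 -11 -41 2 0" --pt "1 -14 -52 2 0" --pt "1 -17 -63 2 0"

```text
time_s: 10.12
tcp_pos: [0.5229, -0.2485, 0.1597]
ee_rot: [[-0.965, 0.261, 0.002], [0.261, 0.965, -0.0], [-0.002, 0.0, -1.0]]
force: [0.6, 0.9, 1.8]
finger_gap: 0.0001
gripper_force: 1.0
```

Request:
send_rows --pt "1 -3 -11 0 0" --pt "1 -6 -22 0 0" --pt "1 -9 -34 0 0" --pt "1 -12 -46 0 0" --pt "1 -12 -46 0 0"

```text
time_s: 10.53
tcp_pos: [0.5095, -0.2965, 0.1582]
ee_rot: [[-0.964, 0.264, -0.001], [0.264, 0.964, -0.001], [0.001, -0.001, -1.0]]
force: [0.5, 0.1, -0.0]
finger_gap: -0.0001
gripper_force: 0.0
```

```bash
python3 - <<'E'
from h import *
s=telemetry.get_state(); print(s['time_s'],s['tcp_pos'],s['finger_gap'],s['force'])
p,d=viewer.snapshot('side'); cv2.imwrite('pics/g.png',cv2.resize(p[120:270,300:450],(600,600)))
look('side',['button_mid','hole_next','flap_hinge','flap_corner','stop_face'])
E
```

```text
10.5333 [ 0.5095 -0.2965  0.1582] -0.00014367414544218674 [ 0.4777  0.1283 -0.047 ]
side button_mid [([0.4061, -0.2495, 0.0618], 0.56)]
side hole_next [([0.4095, -0.2474, 0.0618], 0.94)]
side flap_hinge [([0.5187, -0.2744, 0.0972], 0.85)]
side flap_corner [([0.4982, -0.347, 0.1353], 0.52)]
side stop_face [([0.4869, -0.3776, 0.0764], 0.84)]
```

View pics/g.png

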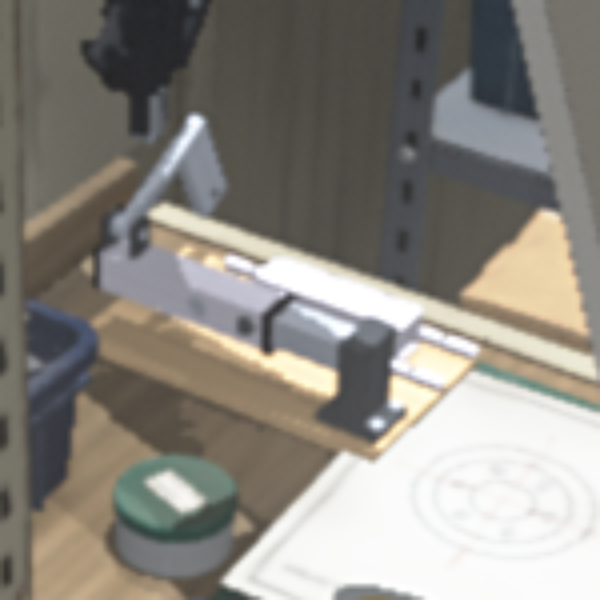

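The flap is past centre and was falling when that picture was taken. Retreat and go above the stock.

Request:
send_rows --pt "0.5 0 0 40 0" --pt "0 -35 -7 42 0" --pt "0 -75 -16 42 0" --pt "0 -112 -25 42 0" --pt "0 -136 -30 42 0"

```text
time_s: 11.25
tcp_pos: [0.372, -0.3233, 0.2009]
ee_rot: [[-0.965, 0.261, -0.001], [0.261, 0.965, -0.0], [0.001, -0.001, -1.0]]
force: [-0.9, 0.3, 0.0]
finger_gap: 0.0607
gripper_force: 0.0
```

Request:
send_rows --pt "0 0 0 0 0" --pt "0 0 0 0 0" --pt "0 0 0 0 0" --pt "0 0 0 0 0" --pt "0 0 0 0 0"

```text
time_s: 11.67
tcp_pos: [0.3758, -0.3233, 0.2004]
ee_rot: [[-0.966, 0.259, 0.0], [0.259, 0.966, 0.0], [-0.0, 0.0, -1.0]]
force: [-0.1, -0.5, 0.1]
finger_gap: 0.0853
gripper_force: 0.0
```

```bash
python3 - <<'E'
from h import *
s=telemetry.get_state(); print(s['time_s'],s['tcp_pos'],s['ee_rot'],s['finger_gap'],s['force'])
p,d=viewer.snapshot('wrist'); cv2.imwrite('pics/h.png',p)
look('wrist',['button_mid','hole_next','flap_hinge','flap_corner','stop_face','stock_mid','lane_mid'])
E
```

```text
11.6667 [ 0.3758 -0.3233  0.2004] [[-0.9658  0.2594  0.0002]
 [ 0.2594  0.9658  0.    ]
 [-0.0002  0.0001 -1.    ]] 0.08528175598898102 [-0.051  -0.4972  0.0808]
wrist button_mid [([0.4094, -0.2446, 0.0611], 0.88)]
wrist hole_next [([0.4129, -0.248, 0.06], 0.96)]
wrist flap_hinge [([0.5225, -0.2784, 0.0927], 0.87)]
wrist flap_corner [([0.4942, -0.3569, 0.1019], 0.83)]
wrist stop_face [([0.4906, -0.3556, 0.029], 0.63), ([0.4085, -0.0652, -0.0026], 0.55)]
wrist stock_mid [([0.3704, -0.3235, 0.0275], 0.92)]
wrist lane_mid [([0.3742, -0.3226, 0.0079], 0.18)]
```

View pics/h.png

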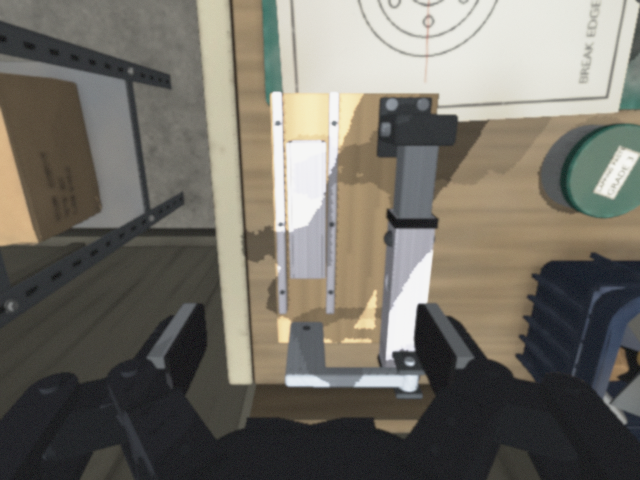

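The flap now hangs in the lane, with its blade at (305,345). The stock runs from (306,140) to (308,278). I'll compute its centre.

```bash
python3 - <<'E'
from h import *
m=viewer.camera_model('wrist'); R=cv2.Rodrigues(np.array(m['rvec'],float))[0]; t=np.array(m['tvec']).ravel(); c=-R.T@t
print(m['cx'],m['fx'])
def w(u,v,z):
    r=R.T@np.array([(u-m['cx'])/m['fx'],(v-m['cy'])/m['fy'],1]); return c+r*(z-c[2])/r[2]
T=telemetry.get_state()['tcp_pos']; ax=np.array([.966,-.258]); xg=np.array([.258,.966])
for n,px,z in [('stock far',[(288,141),(325,141)],.044),('stock near',[(293,278),(324,278)],.044),('strips100',[(278,110),(334,110)],.02),('strips300',[(283,300),(330,300)],.02),('btn',[(389,240),(437,240)],.062)]:
    q=np.mean([w(*p,z) for p in px],axis=0); e=(q-T)[:2]; print(n,q,'rel TCP along,cross',e@ax,e@xg)
g=cv2.cvtColor(cv2.imread('pics/h.png'),6).astype(int)
for v in (150,200,250): print(g[v,270:345:2])
E
```

```text
309.890955006409 360.26896771267417
stock far [ 0.314  -0.3112  0.044 ] rel TCP along,cross -0.06179752062801715 -0.003620493143262264
stock near [ 0.4311 -0.3413  0.044 ] rel TCP along,cross 0.059026276951910484 -0.002509258063729926
strips100 [ 0.2906 -0.3054  0.02  ] rel TCP along,cross -0.08592243001300978 -0.004113052880782685
strips300 [ 0.4645 -0.3525  0.02  ] rel TCP along,cross 0.09421256381792227 -0.004746136468699872
btn [ 0.4125 -0.2467  0.062 ] rel TCP along,cross 0.01667610402052738 0.08407813444726114
[147 186 234 245 246 245 224 160 228 244 243 246 246 246 246 246 246 246
 246 246 246 246 246 246 246 246 244 243 217 200 235 241 240 232 191 159
 132 122]
[133 149 209 241 246 246 244 195 183 236 243 242 246 246 246 246 246 246
 246 246 245 245 246 246 246 240 199 167 122 121 139 163 172 143 141 150
 152 151]
[ 88  88  96 135 171 183 184 156 113 132 163 157 177 184 182 182 181 184
 180 174 177 177 179 175 177 174 162 163 120 134 146 172 162 140 147 148
 146 144]
```

Request:
send_rows --pt "0 -2 -3.5 -38 0" --pt "0 -2 -3.5 -76 0" --pt "0 -2 -3.5 -114 0" --pt "0 -2 -3.5 -145 0" --pt "0 -2 -3.5 -173 0"

```text
time_s: 12.48
tcp_pos: [0.3718, -0.3266, 0.0256]
ee_rot: [[-0.965, 0.261, -0.001], [0.261, 0.965, 0.001], [0.001, 0.001, -1.0]]
force: [1.4, 0.4, -0.6]
finger_gap: 0.0856
gripper_force: 0.0
```

Request:
send_rows --grip_force 25 --pt "0.3 0 0 0 0" --pt "0.45 0 0 0 0" --pt "0.55 0 0 0 0" --pt "0.65 0 0 0 0" --pt "0.75 0 0 0 0"

```text
time_s: 12.9
tcp_pos: [0.3743, -0.3284, 0.03]
ee_rot: [[-0.965, 0.261, 0.004], [0.261, 0.965, -0.003], [-0.005, -0.001, -1.0]]
force: [1.0, 0.5, 3.1]
finger_gap: 0.0312
gripper_force: 26.2
```

Request:
send_rows --pt "0.8 0 0 0 0" --pt "0.8 0 0 0 0" --pt "0.8 5 -1.3 0 0" --pt "0.8 10 -2.7 0 0" --pt "0.8 16 -4.3 0 0"

```text
time_s: 13.32
tcp_pos: [0.3829, -0.3305, 0.0298]
ee_rot: [[-0.965, 0.263, -0.01], [0.263, 0.965, 0.0], [0.01, -0.002, -1.0]]
force: [-15.7, 3.4, 20.7]
finger_gap: 0.0315
gripper_force: 28.4
```

Request:
send_rows --pt "0.8 0 0 1 0" --pt "0.8 0 0 2 0" --pt "0.8 0 0 2 0" --pt "0.8 0 0 2 0" --pt "0.8 0 0 2 0"

```text
time_s: 13.73
tcp_pos: [0.3889, -0.3317, 0.0298]
ee_rot: [[-0.965, 0.261, 0.001], [0.261, 0.965, -0.001], [-0.001, -0.0, -1.0]]
force: [-2.1, 0.8, 1.7]
finger_gap: 0.0311
gripper_force: 26.1
```

Request:
send_rows --pt "0.8 7 -1.9 0 0" --pt "0.8 14 -3.7 0 0" --pt "0.8 21 -5.6 0 0" --pt "0.8 28 -7.5 0 0" --pt "0.8 32 -8.6 0 0"

```text
time_s: 14.15
tcp_pos: [0.4197, -0.3399, 0.0299]
ee_rot: [[-0.965, 0.262, -0.003], [0.262, 0.965, 0.0], [0.003, -0.001, -1.0]]
force: [-6.4, 2.2, 6.8]
finger_gap: 0.0315
gripper_force: 26.9
```

Request:
send_rows --pt "0.8 1.5 -0.4 0 0" --pt "0.8 3 -0.8 0 0" --pt "0.8 4.5 -1.2 0 0" --pt "0.8 6 -1.6 0 0" --pt "0.8 6 -1.6 0 0"

```text
time_s: 14.57
tcp_pos: [0.425, -0.3413, 0.0298]
ee_rot: [[-0.965, 0.262, -0.003], [0.262, 0.965, 0.0], [0.003, -0.0, -1.0]]
force: [-4.6, 1.1, 7.0]
finger_gap: 0.0315
gripper_force: 26.7
```

```bash
python3 - <<'E'
from h import *
s=telemetry.get_state(); print(s['time_s'],s['tcp_pos'],s['force'])
p,d=viewer.snapshot('wrist'); cv2.imwrite('pics/i.png',p)
look('wrist',['stop_face','stock_mid','flap_hinge'])
E
```

```text
14.5667 [ 0.425  -0.3413  0.0298] [-4.6283  1.0576  6.9723]
wrist stop_face []
wrist stock_mid [([0.4205, -0.3409, 0.0271], 0.76)]
wrist flap_hinge []
```

View pics/i.png

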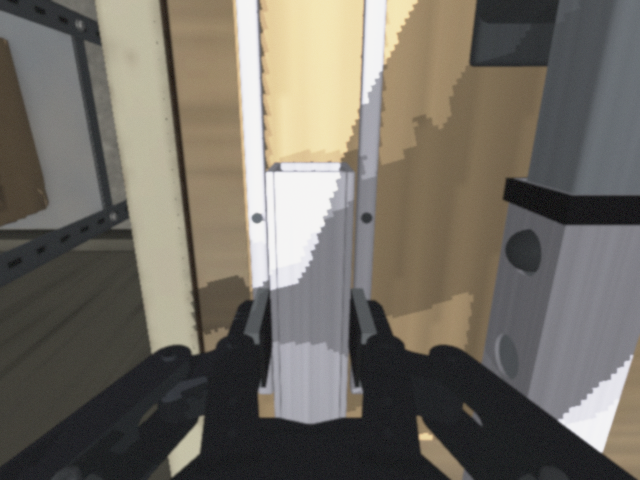

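Stock gripped square in the lane (top edge at (310,167)), about 5–8 mm to go by geometry. Creep until contact.

Request:
send_rows --pt "0.8 1 -0.3 0 0" --pt "0.8 2 -0.5 0 0" --pt "0.8 3 -0.8 0 0" --pt "0.8 4 -1.1 0 0" --pt "0.8 4 -1.1 0 0"

```text
time_s: 15.18
tcp_pos: [0.4288, -0.3423, 0.0298]
ee_rot: [[-0.965, 0.262, -0.004], [0.262, 0.965, 0.001], [0.004, -0.0, -1.0]]
force: [-6.4, 2.8, 6.9]
finger_gap: 0.0312
gripper_force: 26.8
```

Request:
send_rows --pt "0.8 1 -0.3 0 0" --pt "0.8 2 -0.5 0 0" --pt "0.8 3 -0.8 0 0" --pt "0.8 3 -0.8 0 0" --pt "0.8 3 -0.8 0 0"

```text
time_s: 15.6
tcp_pos: [0.4319, -0.3432, 0.0299]
ee_rot: [[-0.965, 0.262, -0.003], [0.262, 0.965, 0.001], [0.004, -0.0, -1.0]]
force: [-5.6, 2.5, 7.2]
finger_gap: 0.0312
gripper_force: 26.8
```

Request:
send_rows --pt "0.8 0.7 -0.2 0 0" --pt "0.8 1.4 -0.4 0 0" --pt "0.8 2 -0.5 0 0" --pt "0.8 2 -0.5 0 0" --pt "0.8 2 -0.5 0 0"

```text
time_s: 16.02
tcp_pos: [0.4328, -0.3434, 0.0298]
ee_rot: [[-0.965, 0.262, -0.005], [0.262, 0.965, 0.001], [0.005, -0.001, -1.0]]
force: [-7.6, 2.5, 9.4]
finger_gap: 0.0311
gripper_force: 27.0
```

Request:
send_rows --pt "0.8 0.7 -0.2 0 0" --pt "0.8 1.4 -0.4 0 0" --pt "0.8 2 -0.5 0 0" --pt "0.8 2 -0.5 0 0" --pt "0.8 2 -0.5 0 0"

```text
time_s: 16.43
tcp_pos: [0.4333, -0.3435, 0.0298]
ee_rot: [[-0.965, 0.262, -0.008], [0.262, 0.965, 0.002], [0.008, -0.001, -1.0]]
force: [-11.8, 3.8, 12.2]
finger_gap: 0.0313
gripper_force: 27.4
```

Request:
send_rows --pt "0.8 0.7 -0.2 0 0" --pt "0.8 1.4 -0.4 0 0" --pt "0.8 2 -0.5 0 0" --pt "0.8 2 -0.5 0 0" --pt "0.8 2 -0.5 0 0"

```text
time_s: 16.85
tcp_pos: [0.4336, -0.3436, 0.0298]
ee_rot: [[-0.965, 0.263, -0.012], [0.263, 0.965, 0.002], [0.012, -0.001, -1.0]]
force: [-16.6, 5.1, 15.7]
finger_gap: 0.0312
gripper_force: 27.8
```

Contact is firm. Relax partway, open and lift away.

Request:
send_rows --pt "0.8 -2.5 0.7 0 0" --pt "0.5 -2.5 0.7 0 0" --pt "0.2 -2.5 0.7 0 0" --pt "0 -2.5 0.7 0 0" --pt "0 -2.5 0.7 0 0"

```text
time_s: 17.27
tcp_pos: [0.4377, -0.3445, 0.0295]
ee_rot: [[-0.965, 0.261, 0.001], [0.261, 0.965, -0.0], [-0.001, -0.0, -1.0]]
force: [-0.2, 0.4, -0.5]
finger_gap: 0.0772
gripper_force: 0.0
```

Request:
send_rows --pt "0 0 0 35 0" --pt "0 -10 2 75 0" --pt "0 -30 8 110 0" --pt "0 -50 14 145 0" --pt "0 -60 18 170 0"

```text
time_s: 17.68
tcp_pos: [0.3763, -0.3263, 0.2026]
ee_rot: [[-0.965, 0.261, 0.002], [0.261, 0.965, -0.002], [-0.002, -0.001, -1.0]]
force: [0.2, -1.0, -0.1]
finger_gap: 0.0856
gripper_force: 0.0
```

Request:
send_rows --pt "0 0 0 0 0" --pt "0 0 0 0 0" --pt "0 0 0 0 0" --pt "0 0 0 0 0" --pt "0 0 0 0 0"

```text
time_s: 18.1
tcp_pos: [0.3768, -0.3258, 0.1977]
ee_rot: [[-0.965, 0.261, -0.003], [0.261, 0.965, 0.002], [0.003, 0.002, -1.0]]
force: [-0.6, 0.2, -0.1]
finger_gap: 0.0851
gripper_force: 0.0
```

```bash
python3 - <<'E'
from h import *
s=telemetry.get_state(); print(s['time_s'],s['tcp_pos'],s['force'])
p,d=viewer.snapshot('wrist'); cv2.imwrite('pics/j.png',cv2.resize(p[120:420,200:500],(600,600),interpolation=2))
look('wrist',['button_mid','hole_next','stop_face','stock_mid','flap_hinge','paste_tin'])
E
```

```text
18.1 [ 0.3768 -0.3258  0.1977] [-0.5742  0.2411 -0.0783]
wrist button_mid [([0.408, -0.2468, 0.062], 0.63)]
wrist hole_next [([0.4115, -0.2469, 0.0634], 0.65)]
wrist stop_face [([0.4921, -0.3538, 0.0292], 0.92)]
wrist stock_mid [([0.4309, -0.3433, 0.0286], 0.83), ([0.4281, -0.3403, 0.007], 0.23)]
wrist flap_hinge [([0.5199, -0.2826, 0.0939], 0.73)]
wrist paste_tin [([0.4064, -0.0659, -0.0006], 0.96)]
```

View pics/j.png

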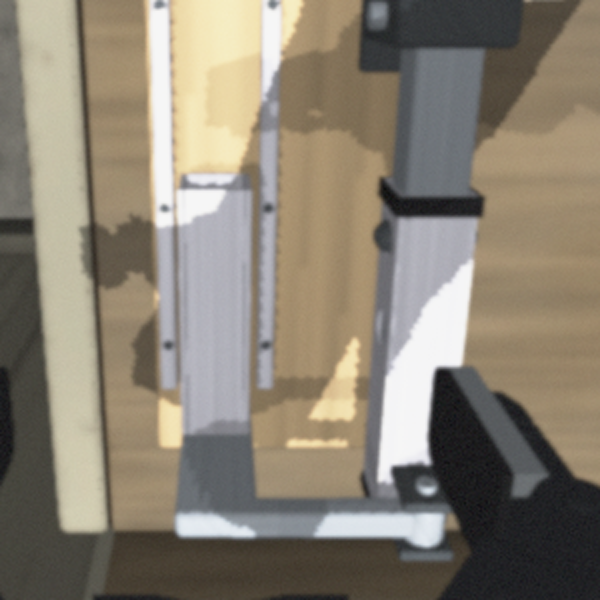

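The stock's end meets the blade square (joint at (215,435) in the crop) and the net's stock-to-stop distance is about 61 mm. The visible lane-side button stands out, the tube is still in its next hole, and the arm is clear.

```bash
python3 -c "
from bench import env
print(env.hand_in())"
```

```text
the job is handed in; nothing more can be done
None
```

The job is handed in at about 18.5 s, but no verdict came back: the tube is in its next hole with both buttons out, the stop is flipped into the lane, the stock rests square against it, and the tin and red pliers were not touched.

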